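# Hook the bottle tray out from under the shelf and seat it in its dock

## Robot

A 6-joint arm with a two-finger parallel gripper is mounted at the origin on a cart in front of the work surface, level with it; the furniture and walls round the work are solid. World frame = base frame: x ahead of the robot, y to its left, z up, the work surface at z = 0. Lengths are in m, angles in rad, forces in N, time in s.
With the tool pointing down it reaches from about 0.425 to 1.125 m from the base axis. Payload 14.9 kg.
Tool frame: the origin (TCP) lies midway between the tips of the shut fingers; the grasp point (between the pads) lies 19 mm behind it; z points along the fingers, y is the line along which they close (so a half turn about z gives the same grasp; the last joint's range is limited). The gripper opens to 91 mm and grips with 3 to 60 N. Pads are 32 mm wide; open, the fingers measure 118 mm over their backs; the gripper's body (76 mm by 178 mm) begins 60 mm behind the grasp point.
Start: joints at [-1.266, 0.379, 1.734, -0, 1.028, -0.033], TCP at [0.232, -0.66, 0.214] pointing down, gripper open.
Joint ranges: [-2.77, 2.77], [-0.74, 2.19], [0, 2.66], [-1.06, 4.2], [0.31, 2.87], [-3.08, 3.08]. Speed limits (rad/s): [1.89, 1.89, 2.39, 3.14, 3.14, 3.14].

## Interface

Orientations are given as a unit quaternion [x, y, z, w].
In Python, from plant import status, capture, robot, models gives the robot as it stands.
- The arm moves only by the shell command python3 -m inch 'ROWS' [OPENING]. ROWS is JSON, a list of rows, each a list of 6 numbers: the shift along the tool's x, y, z in mm, then the turn, a rotation vector about the tool's x, y, z in degrees. In form: [[x, y, z, ax, ay, az], ...]. A call has 1 to 20 rows; each row is the pose to reach, as a shift and turn from the pose commanded when the call began, along the tool's axes at that moment; what a row does not reach only later rows make up. A row lasts 1/8 s, in which the tool goes at most 62.5 mm and 10.7 degrees, less where a joint would pass 70% of its speed; a pose out of reach is approached as far as the arm can. A call with a gripper value outside its range is refused whole. OPENING is the closure in counts, from 0 (fully open) to 255 (shut), set as the call begins (- or left out, the last holds). The fingers move at their own pace and stop on an object; the grip force is fixed at half the most. Time passes only in rows, so rows that repeat a pose let the fingers close. It gives the time, the measured TCP pose, the force, the opening and the grip force at its end, in the units of the state.
- status.get_state(): the state, without advancing time (a new reading comes with each control period).
- capture(name): name is "scene" or "top" or "wrist"; returns a dict with "pixels" (400x640x3 uint8, red, green, blue), "range_z" (400x640 float32, m along the optical axis (not along the pixel's ray), 0 where there is no reading), "vfov" (degrees; the focal length in pixels is half the picture's height over the tangent of half this angle, whatever the lens; pixels are square), "cx", "cy" (the principal point, pixels), "extrinsics" (4x4, takes a point from world to camera coordinates). Camera axes: x right, y up, looking along -z (the intrinsics and any distortion apply to the point x, -y, -z); pixel columns grow to the right and rows downward; lengths in m; the calibration is good to about 2 mm. A picture is of the moment at which its call begins.
- robot.hand_in(): hands the job in; it is judged then, once.
Trained networks look in a picture, given as the dict that the camera call returned (one of the last four; its "shot" number tells which), for a name from the list of things; names that differ only in an ending like _2 or _b are one class to them, and where a whole thing is asked for, a point or a joint stands for the part that bears it (a point fixed in the world has none). Each returns a list of dicts, best first, with "score" (0 to 1); they miss things now and then, are a little off and sometimes report something else, mostly with a low value. They report only what shows in the picture. A call takes as long as a camera call.
- models.spot_in(label, picture): "xy" ([column, row] in pixels, amid what is visible of it).
The state is a dict: "clock": time; "joint_positions": joint angles; "dq": joint speeds; "effort": joint torques, N m; "tool_pos": TCP position; "eef_rot": TCP orientation; "wrist_force": force on the tool from outside, world axes, zero at the start; "wrist_torque": the same for the moment, N m; "opening": finger opening in m; "finger_force": force on a finger pad.
Only numpy, scipy, OpenCV 4.12 (cv2) and the standard library are available. Lean on these libraries where they do the work, as an engineer would, in place of code of your own. Each camera call takes 0.05 s, during which the arm holds its last target. There are 200 camera calls.

## Task

The steel tray with the two dropper bottles stands too far back under the shelf: pick up the blue pull hook, drop its prong inside the tray behind the wall nearest you, and slide the tray along the desk, bottles standing, into the grey dock until it beds squarely against the red-padded sprung stop, which was left clamped somewhere along the dock and must be found by feel. Keep a steady pull of about 10 newtons on the stop for a full second, never harder than 20. Then unhook so that the tray stays resting against the stop, stand the hook back on its flat base on the desk well away from the tray; touch the tray with nothing but the hook, and leave the mug, stamp and carton where they are.

Things in the scene. Friction and masses are not known exactly. Their poses are not given: they have to be found in the camera images.
- pull_hook: Pull hook standing on its handle, 150 g. Blue handle block 90 (x) x 22 (y) x 40 (z) mm, gripped across y from above; origin at the centre of its flat underside. From its +x end a steel rod, 8 mm diameter, runs along +x, axis 32 mm above the underside, to x = 125 mm, where a prong of 8 mm diameter turns straight down and ends 2 mm above the underside's level.
- hook_tip (a point): Lower end of the hook's prong, at (125, 0, 2) mm in the pull hook's frame.
- tray: Loose open steel tray, about 0.5 kg (varies), 110 (x) x 150 (y) x 36 mm high, walls and floor 4 mm thick. Origin at the centre of its underside; its -x wall is the one nearest the robot, with its inner face at x = -51 mm. The 40 mm inside that wall are free of bottles.
- tray_rim (a point): Middle of the top edge of the tray's near (-x) wall, at (-53, 0, 36) mm in the tray's frame.
- dock: Grey U-shaped frame fixed to the desk, open to +x. The tray slides in on the desk along -x, axes parallel. Origin on the desk, mid-width. Rails 16 mm high, inner faces y = +-84 up to x = 40, flaring to about +-110 at x = 98 mm. Across it a bar with red pads (y = +-55), sprung 6 N/mm over 4 mm in -x, clamped with its face anywhere in x = 0 to 32 mm (not measured). Between the rails nothing is over 10 mm high; front at x = -38.
- bottle_red: White dropper bottle with a red cap standing loose in the tray, 23 mm diameter, 69 mm high, about 30 g, origin at the centre of its underside.
- bottle_green: White dropper bottle with a green cap standing loose in the tray, same size, origin at the centre of its underside.
- cup: Green and white mug to the left of the tray, 78 x 116 x 101 mm, origin near the centre of its underside. Leave alone.
- green_stamp: Green and white self-inking stamp on the left, 52 x 52 x 75 mm, origin at the centre of its underside. Leave alone.
- gel_carton: White and blue upright carton on the left, 61 x 47 x 98 mm, origin at the centre of its underside. Leave alone.

How it is judged:
On the way, in this order (a step that is already met when the one before it is completed fails the run):
1. the prong is inside the tray behind its near wall, below the rim, while the tray is still more than 25 mm short of the stop (x of hook_tip in the frame of tray between -0.053 and -0.02 m and y of hook_tip in the frame of tray between -0.06 and 0.06 m and z of hook_tip in the frame of tray below 0.03 m and x of tray in the frame of dock above 0.115 m), for 0.1 s.
2. the hook, still behind the wall, holds the tray square against the dock's sprung stop with more than 3 N on the stop and a pull of more than 5 N, for 0.6 s (x of hook_tip in the frame of tray between -0.053 and -0.02 m and y of hook_tip in the frame of tray between -0.06 and 0.06 m and z of hook_tip in the frame of tray below 0.03 m and contact force between tray and dock above 3 N and contact force between pull_hook and tray above 5 N and angle between the x axis of tray and the x axis of dock, either way round below 0.05 rad), for 0.6 s.
At the end, for the whole second after the job is handed in: The tray lies flat in the dock, still resting on the sprung stop (over 0.2 N) and square to the dock within 0.05 rad, both bottles standing in it; the hook stands upright on its base on the desk, handle over 200 mm and prong over 110 mm from the tray's centre; nothing moves (x of tray in the frame of dock between 0.045 and 0.092 m and contact force between tray and dock above 0.2 N and angle between the x axis of tray and the x axis of dock, either way round below 0.05 rad and height (world z) of tray below 0.005 m and angle between each of bottle_red, bottle_green, pull_hook's own z axis and vertical below 0.15 rad and horizontal distance between each of bottle_red, bottle_green and tray below 0.07 m and height (world z) of pull_hook below 0.006 m and horizontal distance between pull_hook and tray above 0.2 m and horizontal distance between hook_tip and tray above 0.11 m and linear speed of each of pull_hook, tray below 0.02 m/s); the robot touches nothing.
It fails at once if the hook pulls or pushes on the tray with more than 20 N (contact force between pull_hook and tray above 20 N).
It fails at once if the robot itself touches the tray (contact force between any of the fingers, the arm and tray above 0.3 N).
It fails at once if the tray is lifted or tipped off the desk (height (world z) of tray above 0.015 m or angle between tray's own z axis and vertical above 0.15 rad).
It fails at once if a bottle is knocked over (angle between any of bottle_red, bottle_green's own z axis and vertical above 0.5 rad).
It fails at once if the mug, stamp or carton is shifted by more than 15 mm (distance of any of cup, green_stamp, gel_carton from where it was at the start of the episode above 0.015 m).
It also fails if it takes over 72 s, if anything falls off the work surface, if the arm or the gripper's body presses on something with over 40 N, if the wrist force passes 120 N, or if a joint passes its speed limit or range.

## Working session

There is one attempt and no reset: what is moved stays moved. The work goes in short steps, Python scripts to look and compute and a shell command to move; the robot and the scene stay as the last step left them, time stands still between calls to the robot, and variables do not carry over. Pictures are saved under pics/ and viewed, at most 11 in all, crops included, and the job is handed in when it is done.

```bash
ls; mkdir -p pics; cat > h.py <<'E'
import numpy as np, cv2
from plant import status, capture, robot, models
def cloud(p):
    H,W=p["range_z"].shape; f=H/2/np.tan(np.radians(p["vfov"])/2)
    c,r=np.meshgrid(np.arange(W),np.arange(H)); d=p["range_z"]
    P=np.stack([(c-p["cx"])/f*d,-(r-p["cy"])/f*d,-d,np.ones_like(d)],-1)
    X=P@np.linalg.inv(p["extrinsics"]).T
    X[d==0]=np.nan
    return X[...,:3]
def save(p,n): cv2.imwrite("pics/"+n,p["pixels"][...,::-1])
E
python3 - <<'E'
from h import *
print(status.get_state())
for n in("scene","top"):
    p=capture(n); save(p,n+".png"); X=cloud(p); np.save(n+".npy",X)
    print(n,p["vfov"],p["cx"],p["cy"],[k for k in p], np.linalg.inv(p["extrinsics"])[:3].round(2).tolist())
    for l in["pull_hook","hook_tip","tray","tray_rim","dock","bottle_red","bottle_green","cup","green_stamp","gel_carton"]:
        for q in models.spot_in(l,p)[:2]:
            c,r=map(int,q["xy"]); print(l,round(q["score"],2),c,r,X[min(r,399),min(c,639)].round(3))
E
```

```text
pics
{'clock': 0.0, 'joint_positions': array([-1.26628620e+00,  3.79384120e-01,  1.73474836e+00, -3.10261288e-05,
        1.02850777e+00, -3.33306411e-02]), 'dq': array([0.00181212, 0.00040108, 0.00052409, 0.00071007, 0.00091707,
       0.0001198 ]), 'effort': array([ 3.23134591e-04, -7.63710594e+01, -4.34361112e+01,  6.50812523e-02,
        4.25196416e-02, -8.69099745e-05]), 'tool_pos': array([ 0.2318698 , -0.66008154,  0.2133214 ]), 'eef_rot': array([ 9.85765362e-01,  1.68126075e-01, -8.39657824e-05, -5.17196911e-04]), 'wrist_force': array([-0.55129714,  0.38108938,  0.42893265]), 'wrist_torque': array([-0.00045825, -0.03282459,  0.05206518]), 'finger_force': 0.0, 'opening': 0.09144140453454774}
scene 49.858596032222806 322.48933702660435 197.00265063482533 ['pixels', 'range_z', 'vfov', 'cx', 'cy', 'extrinsics', 'shot'] [[-0.58, 0.42, -0.7, -0.15], [-0.81, -0.32, 0.49, 0.59], [-0.02, 0.85, 0.53, 0.61]]
pull_hook 0.64 427 194 [ 0.475 -0.184  0.019]
hook_tip 0.91 426 190 [ 0.485 -0.19   0.025]
tray 0.75 310 180 [ 0.752 -0.001  0.002]
tray_rim 0.93 307 179 [0.76  0.004 0.003]
dock 0.5
[... 276 characters left out ...]
325.5059020852802 203.9361249098289 ['pixels', 'range_z', 'vfov', 'cx', 'cy', 'extrinsics', 'shot'] [[0.01, 0.98, -0.19, 0.38], [-1.0, 0.01, -0.01, 0.05], [-0.01, 0.19, 0.98, 1.24]]
pull_hook 0.74 418 252 [ 0.481 -0.189  0.035]
hook_tip 0.67 421 255 [ 0.473 -0.196  0.041]
hook_tip 0.21 206 244 [0.49  0.363 0.1  ]
tray 0.9 348 155 [ 0.758 -0.002  0.007]
tray_rim 0.76 346 157 [0.753 0.003 0.004]
dock 0.58 351 222 [ 0.565 -0.011  0.007]
bottle_red 0.51 333 148 [0.767 0.041 0.042]
bottle_green 0.44 355 148 [ 0.77  -0.021  0.036]
cup 0.56 264 181 [0.673 0.232 0.031]
green_stamp 0.77 204 201 [0.607 0.383 0.074]
green_stamp 0.24 336 149 [0.76  0.033 0.056]
gel_carton 0.8 207 246 [0.485 0.361 0.096]
```

```bash
python3 - <<'E'
import cv2
a=cv2.imread("pics/top.png")[100:300,180:480]; cv2.imwrite("pics/topc.png",cv2.resize(a,(800,533),interpolation=cv2.INTER_CUBIC))
a=cv2.imread("pics/scene.png")[120:320,200:480]; cv2.imwrite("pics/scenec.png",cv2.resize(a,(800,571),interpolation=cv2.INTER_CUBIC))
E
```

```text
(no output)
```

View pics/topc.png

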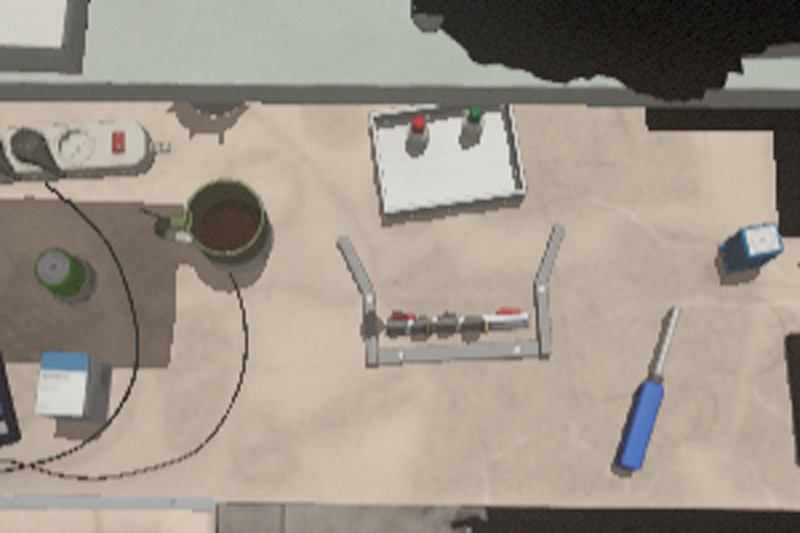

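View pics/scenec.png

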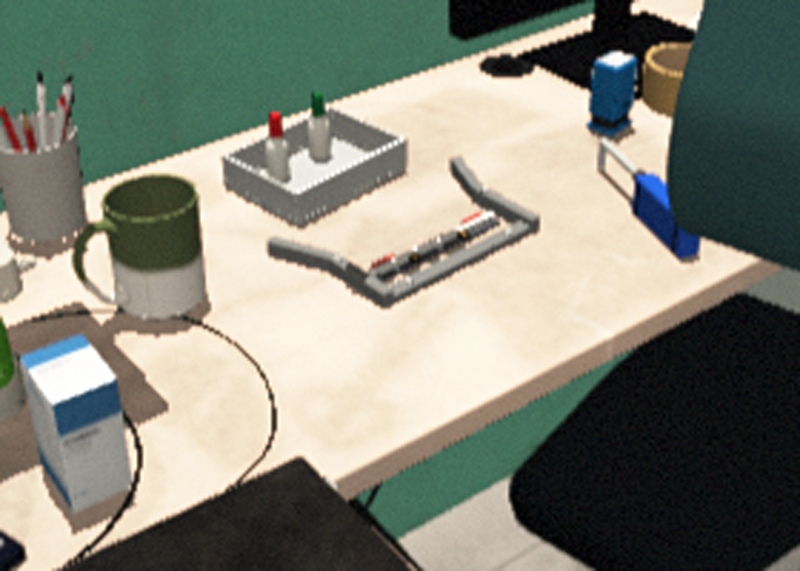

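The top view shows the hook handle at crop (640,425) with its prong at (675,308). The tray is at about (445,160), slightly yawed, and the open-topped dock is at (455,310). Next I'll measure poses.

```bash
python3 - <<'E'
from h import *
X=np.load("top.npy"); img=cv2.imread("pics/top.png").astype(int)
def box(m,n):
    P=X[m]; r=cv2.minAreaRect(P[:,:2].astype(np.float32)*1000); print(n,m.sum(),r,'z',np.percentile(P[:,2],[2,50,98]).round(4)); return P
b,g,r=img[...,0],img[...,1],img[...,2]
x,y,z=X[...,0],X[...,1],X[...,2]
box((b>r+60)&(x<.56)&(y<-.1)&(y>-.3)&(z>.03),"handle")
P=box((z>.022)&(z<.042)&(x>.54)&(x<.64)&(y<-.15)&(y>-.3)&(b<r+60),"rod")
print(P[np.argsort(P[:,0])][::4].round(3).tolist())
box((z>.027)&(z<.042)&(x>.66)&(x<.86)&(y<.14)&(y>-.12),"tray rim")
P=box((z>.027)&(z<.042)&(x>.66)&(x<.73)&(y<.14)&(y>-.12),"near wall")
print(np.polyfit(P[:,1],P[:,0],1), P[:,1].min(),P[:,1].max())
D=(z>.009)&(z<.022)&(x>.48)&(x<.68)&(y<.16)&(y>-.16)
P=box(D&(x<.53),"dock front"); print(np.polyfit(P[:,1],P[:,0],1))
L=D&(y>.04)&(x<.575)&(x>.52);R=D&(y<-.06)&(x<.575)&(x>.52)
for m in(L,R):
    P=box(m,"rail");print(np.polyfit(P[:,0],P[:,1],1))
m=(r>g+60)&(r>b+60)&(x>.5)&(x<.6)&(abs(y)<.12); P=box(m,"pads");print(P[np.argsort(P[:,1])].round(3).tolist())
print("desk z",np.nanmedian(z[(x>.45)&(x<.48)&(abs(y)<.1)]))
s=(x>.8)&(abs(y)<.3)&(z>.1);print("shelf",x[s].min(),np.percentile(z[s],[2,50,98]))
E
```

```text
handle 251 ((462.46673583984375, -194.9380340576172), (20.632659912109375, 88.07476806640625), 72.68241882324219) z [0.0349 0.0397 0.0444]
rod 66 ((591.2464599609375, -252.15072631835938), (21.443349838256836, 123.2580795288086), 49.360538482666016) z [0.0228 0.0344 0.0409]
[[0.54, -0.217, 0.039], [0.544, -0.224, 0.033], [0.549, -0.22, 0.037], [0.551, -0.222, 0.04], [0.555, -0.222, 0.032], [0.56, -0.223, 0.037], [0.563, -0.224, 0.035], [0.566, -0.233, 0.032], [0.569, -0.227, 0.032], [0.573, -0.231, 0.041], [0.576, -0.229, 0.039], [0.579, -0.229, 0.037], [0.581, -0.232, 0.039], [0.585, -0.235, 0.035], [0.629, -0.294, 0.026], [0.633, -0.292, 0.033], [0.638, -0.292, 0.025]]
tray rim 336 ((745.09326171875, 0.531494140625), (111.30189514160156, 150.0446014404297), 8.992408752441406) z [0.0277 0.0347 0.0408]
near wall 153 ((710.0014038085938, -5.170509338378906), (48.63623809814453, 151.84434509277344), 4.334203720092773) z [0.0284 0.0345 0.0397]
[-0.0988049  0.6969775] -0.08173813859339833 0.07130238881623
dock front 19 ((528.3126831054688, 51.019004821777344), (3.6216142177581787, 63.270
[... 566 characters left out ...]
 [0.579, -0.075, 0.01], [0.583, -0.073, 0.003], [0.579, -0.072, 0.008], [0.582, -0.07, 0.005], [0.579, -0.069, 0.011], [0.579, -0.066, 0.01], [0.581, -0.066, 0.013], [0.582, -0.064, 0.006], [0.579, -0.064, 0.008], [0.582, -0.061, 0.006], [0.579, -0.061, 0.01], [0.579, -0.058, 0.008], [0.582, -0.058, 0.01], [0.578, -0.055, 0.012], [0.581, -0.055, 0.013], [0.575, 0.036, 0.007], [0.572, 0.036, 0.013], [0.573, 0.039, 0.005], [0.575, 0.039, 0.008]]
desk z -0.0002618594190713086Traceback (most recent call last):
  File "<stdin>", line 20, in <module>
    return umr_minimum(a, axis, None, out, keepdims, initial, where)
ValueError: zero-size array to reduction operation minimum which has no identity
```

```bash
python3 -m inch '[[41,-40,7,0,0,4],[82,-80,14,0,0,8],[124,-121,21,0,0,12],[165,-161,28,0,0,16],[206,-201,35,0,0,20],[247,-242,42,0,0,24],[288,-282,49,0,0,28],[330,-322,56,0,0,32],[371,-362,63,0,0,36.6],[371,-362,63,0,0,36.6],[371,-362,63,0,0,36.6]]' 0
python3 - <<'E'
from h import *
p=capture("wrist"); save(p,"w1.png"); X=cloud(p)
img=p["pixels"].astype(int); r,g,b=img[...,0],img[...,1],img[...,2]
x,y,z=X[...,0],X[...,1],X[...,2]
m=(b>r+60)&(z>.036)&(z<.046)&(x<.56)
print(m.sum(),cv2.minAreaRect(X[m][:,:2].astype(np.float32)*1000))
P=X[m]; print(np.linalg.svd(P[:,:2]-P[:,:2].mean(0),full_matrices=False)[2][0])
T=np.load("top.npy"); s=(T[...,0]>.78)&(abs(T[...,1])<.25)&(T[...,2]>.07)
print("shelf",s.sum(),T[s].min(0) if s.any() else 0,T[s].max(0) if s.any() else 0, T[110,250:420:20].round(2).tolist(),T[132,250:420:20].round(2).tolist())
E
```

```text
clock: 2.48
tool_pos: [0.4621, -0.1961, 0.1511]
eef_rot: [0.989, -0.149, 0.0, 0.0]
wrist_force: [0.0, -0.8, -0.3]
opening: 0.091
finger_force: 0.0
2239 ((464.49285888671875, -194.96946716308594), (20.354839324951172, 88.12996673583984), 72.20578002929688)
[-0.94889523  0.31559124]
shelf 3 [ 0.78047122 -0.02687852  0.07064232] [ 0.78425169 -0.02129008  0.073302  ] [[0.66, 0.18, 0.55], [0.66, 0.15, 0.55], [0.67, 0.11, 0.55], [0.67, 0.08, 0.55], [0.67, 0.05, 0.55], [0.55, 0.03, 0.82], [0.55, 0.01, 0.84], [0.54, -0.01, 0.84], [0.54, -0.03, 0.84]] [[0.63, 0.18, 0.54], [0.63, 0.15, 0.55], [0.63, 0.11, 0.55], [0.63, 0.08, 0.55], [0.63, 0.05, 0.55], [0.63, 0.02, 0.55], [0.63, -0.02, 0.55], [0.63, -0.05, 0.55], [0.63, -0.08, 0.55]]
```

View pics/w1.png

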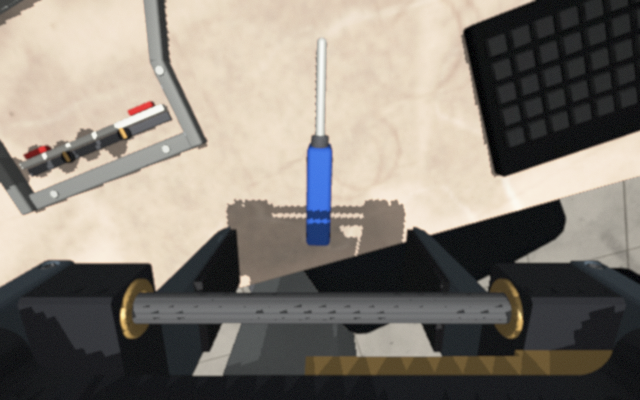

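The wrist view shows the hook handle at (318,195), centred between the fingers, with its rod pointing away at (320,40). The dock's right half is at the left. I'll descend and grip.

```bash
python3 -m inch '[[1,-1,40,0,0,1],[2,-2,80,0,0,1],[2,-2,115,0,0,1],[2,-2,135,0,0,1],[2,-2,146,0,0,1],[2,-2,146,0,0,1]]' 0
python3 -m inch '[[0,0,0,0,0,0],[0,0,0,0,0,0],[0,0,0,0,0,0],[0,0,0,0,0,0],[0,0,0,0,0,0],[0,0,0,0,0,0]]' 255
```

```text
clock: 3.28
tool_pos: [0.4642, -0.1953, 0.0048]
eef_rot: [0.987, -0.159, -0.0, -0.0]
wrist_force: [0.5, 0.6, -0.1]
opening: 0.0912
finger_force: 0.0
clock: 4.03
tool_pos: [0.4646, -0.1946, 0.0049]
eef_rot: [0.987, -0.159, -0.0, -0.0]
wrist_force: [-0.3, -0.1, -0.4]
opening: 0.0343
finger_force: 0.0
```

```bash
python3 -m inch '[[0,0,0,0,0,0],[0,0,0,0,0,0],[0,0,0,0,0,0],[0,0,0,0,0,0],[0,0,0,0,0,0]]' 255
python3 -m inch '[[0,0,-10,0,0,0],[0,0,-40,0,0,0],[0,0,-80,0,0,0],[0,0,-120,0,0,0],[0,0,-130,0,0,0],[0,0,-130,0,0,0]]'
```

```text
clock: 4.65
tool_pos: [0.4645, -0.1946, 0.0049]
eef_rot: [0.987, -0.159, -0.0, -0.0]
wrist_force: [0.3, 0.6, -0.9]
opening: 0.0219
finger_force: 30.0
clock: 5.4
tool_pos: [0.4646, -0.1947, 0.1352]
eef_rot: [0.987, -0.159, 0.0, 0.0]
wrist_force: [-0.2, 0.1, -2.3]
opening: 0.0217
finger_force: 30.0
```

```bash
python3 -m inch '[[-5,-39,0,0,0,-5],[-11,-78,0,0,0,-10],[-17,-118,0,0,0,-15],[-23,-157,0,0,0,-20],[-28,-196,0,0,0,-22],[-28,-196,0,0,0,-22],[-28,-196,0,0,0,-22]]'
python3 - <<'E'
from h import *
p=capture("wrist"); save(p,"w2.png"); X=cloud(p); np.save("w2.npy",X)
img=p["pixels"].astype(int); r,g,b=img[...,0],img[...,1],img[...,2]
x,y,z=X[...,0],X[...,1],X[...,2]
m=(r>g+60)&(r>b+60)&(x<.62)&(z<.03)
for s in(m&(y>0),m&(y<0)):
    if s.any(): print("pad",s.sum(),X[s].mean(0).round(4),X[s][:,0].max())
m=(z>.028)&(z<.042)&(x>.66)&(x<.86)&(y>-.12)&(y<.13)&(abs(r-g)<30)
print("tray",m.sum(),cv2.minAreaRect(X[m][:,:2].astype(np.float32)*1000))
n=m&(x<.72);P=X[n]
if n.any():
    print(np.polyfit(P[:,1],P[:,0],1),P.min(0),P.max(0))
m=(z>.012)&(z<.02)&(x>.5)&(x<.58)
for s in(m&(y>.05)&(y<.13),m&(y<-.07)&(y>-.15)):
    if s.any(): P=X[s];print("rail",s.sum(),np.polyfit(P[:,0],P[:,1],1),P.min(0),P.max(0))
E
```

```text
clock: 6.28
tool_pos: [0.4985, 0.0001, 0.1338]
eef_rot: [0.999, 0.033, -0.001, -0.0]
wrist_force: [-0.1, 0.1, -1.8]
opening: 0.0217
finger_force: 30.0
pad 131 [0.5753 0.0438 0.0086] 0.5778631567068795
pad 171 [ 0.5824 -0.0641  0.0086] 0.58506109196484
tray 0 ((0.0, 0.0), (0.0, 0.0), 0.0)
rail 981 [0.06183233 0.0439901 ] [0.52522946 0.07122788 0.01202678] [0.57999922 0.08625061 0.01825995]
rail 768 [ 0.06439806 -0.13626506] [ 0.53709715 -0.10797751  0.01205309] [ 0.57997059 -0.09352283  0.01793835]
```

View pics/w2.png

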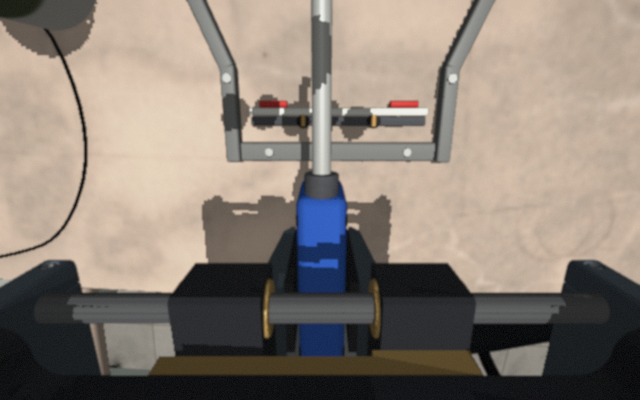

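Dock yaw comes out at about 3.7°, with pads at pixels (273,103) and (404,103), and the hook is already parallel to it. I'll move above the tray with a slight nose-down pitch and check.

```bash
python3 -m inch '[[22,4,0,0,-1,0],[45,8,0,0,-2,0],[70,13,0,0,-3,0],[86,16,0,0,-4,0],[86,16,0,0,-4,0],[86,16,0,0,-4,0]]'
python3 - <<'E'
from h import *
for n in("wrist","top","scene"):
    p=capture(n); save(p,n+"3.png"); X=cloud(p)
    img=p["pixels"].astype(int); r,g,b=img[...,0],img[...,1],img[...,2]
    x,y,z=X[...,0],X[...,1],X[...,2]
    m=(z>.028)&(z<.042)&(x>.66)&(x<.86)&(y>-.12)&(y<.13)&(abs(r-g)<40)
    print(n,"tray",m.sum(),cv2.minAreaRect(X[m][:,:2].astype(np.float32)*1000) if m.any() else 0)
    q=m&(x<.715);P=X[q]
    if q.sum()>5: print("near",np.polyfit(P[:,1],P[:,0],1),P[:,0].min(),P[:,0].max(),P[:,1].min(),P[:,1].max())
    q=(z>.1)&(z<.19)&(x>.64)&(x<.76)&(abs(y)<.03); P=X[q]
    if q.sum()>5: print("rod",q.sum(),np.polyfit(P[:,0],P[:,1],1),P.min(0),P.max(0),np.polyfit(P[:,0],P[:,2],1))
a=cv2.imread("pics/top3.png")[110:260,260:460]; cv2.imwrite("pics/m3.png",np.vstack([cv2.resize(a,(400,300)),cv2.resize(cv2.imread("pics/scene3.png")[120:270,220:420],(400,300))]))
E
```

```text
clock: 7.08
tool_pos: [0.5852, -0.0106, 0.1345]
eef_rot: [0.999, 0.032, -0.035, 0.001]
wrist_force: [0.3, -0.7, -2.4]
opening: 0.0218
finger_force: 30.0
wrist tray 2049 ((712.363037109375, -4.593902587890625), (41.33169937133789, 150.86561584472656), 8.850419998168945)
near [-0.07700142  0.69671242] 0.6808588354248885 0.7149669401414063 -0.08137715170038669 0.071486459859479
rod 3489 [ 0.06823011 -0.05132982] [ 0.64000695 -0.01381991  0.15217097] [7.05114259e-01 5.62019015e-04 1.65525692e-01] [-0.07209301  0.20678645]
top tray 149 ((746.8133544921875, 0.7020187377929688), (108.91387176513672, 150.32008361816406), 8.917728424072266)
near [3.63840902 0.45365976] 0.682019564789724 0.7144664777413836 0.06233168855504856 0.07112723630679116
scene tray 379 ((744.9816284179688, 4.028572082519531), (115.51494598388672, 154.92681884765625), 7.758754730224609)
near [-0.07908277  0.69398443] 0.6780794436775341 0.7149516946883657 -0.07749007325534574 0.07445208052534846
rod 68 [ 0.02919829 -0.01999049] [ 0.64028194 -0.0048704   0.12290881] [0.71130438 0.00347366 0.16062049] [-0.31687558  0.36458179]
```

View pics/wrist3.png

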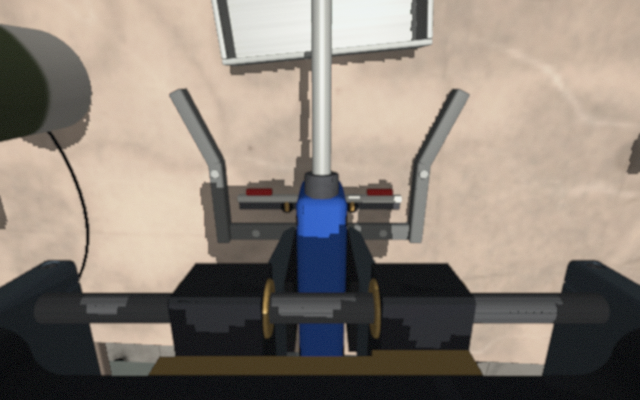

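View pics/m3.png

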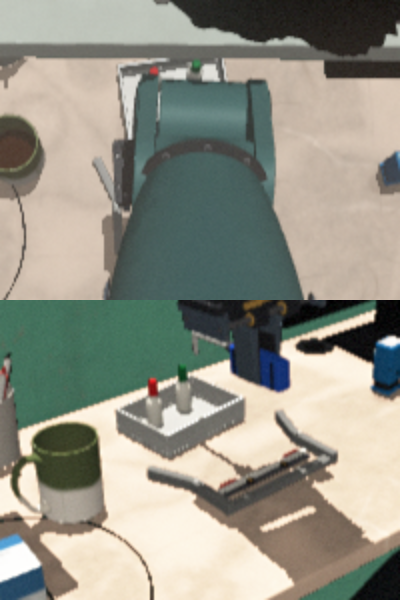

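Rod is parallel to the dock, aimed over the tray's near strip; the near wall shows at about (330,52). Tray yaw is about 8.9°, and the bottles are well beyond the prong. I'll descend straight down.

```bash
python3 -m inch '[[2,0,30,0,0,0],[4,0,58,0,0,0],[5,0,75,0,0,0],[6,0,88,0,0,0],[7,0,98,0,0,0],[7.5,0,107.5,0,0,0],[7.5,0,107.5,0,0,0],[7.5,0,107.5,0,0,0]]'
python3 - <<'E'
from h import *
p=capture("wrist"); X=cloud(p); save(p,"wrist4.png"); x,y,z=X[...,0],X[...,1],X[...,2]
s=capture("scene"); a=s["pixels"][130:230,260:400,::-1]; cv2.imwrite("pics/s4.png",cv2.resize(a,(700,500)))
E
```

```text
clock: 8.22
tool_pos: [0.5865, -0.0101, 0.0275]
eef_rot: [0.999, 0.033, -0.035, 0.001]
wrist_force: [-0.1, -0.2, -1.6]
opening: 0.0217
finger_force: 30.0
```

View pics/s4.png

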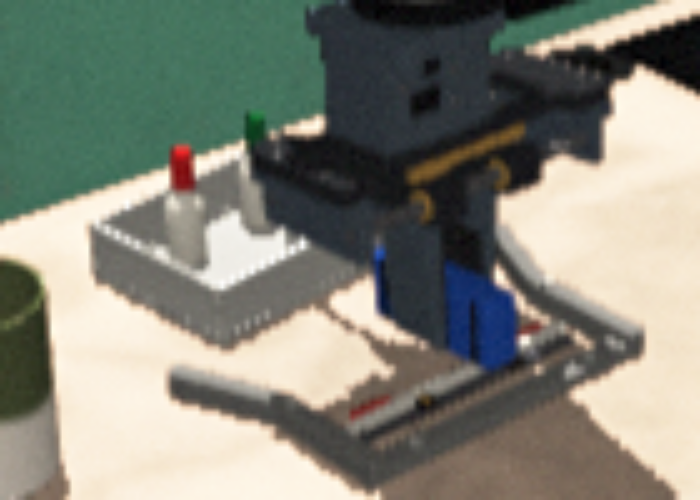

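```bash
python3 -m inch '[[-3,0,0.2,0,0,0],[-6,0,0.4,0,0,0],[-7.5,0,0.5,0,0,0],[-8.5,0,0.6,0,0,0],[-9.2,0,0.6,0,0,0],[-9.9,0,0.7,0,0,0],[-10.6,0,0.7,0,0,0],[-11.3,0,0.8,0,0,0],[-12,0,0.8,0,0,0],[-12.7,0,0.9,0,0,0],[-13.4,0,0.9,0,0,0],[-14.1,0,1,0,0,0],[-14.8,0,1,0,0,0],[-15.5,0,1.1,0,0,0],[-16.2,0,1.1,0,0,0]]'
```

```text
clock: 10.2
tool_pos: [0.57, -0.0112, 0.0272]
eef_rot: [0.999, 0.033, -0.035, 0.001]
wrist_force: [2.7, 0.3, -1.5]
opening: 0.022
finger_force: 30.0
```

Contact made: the sliding pull is about 2.7 N. Now pulling on, still well short of the stop.

```bash
python3 -m inch '[[-1,0,0.1,0,0,0],[-3,0,0.2,0,0,0],[-6,0,0.4,0,0,0],[-10,0,0.7,0,0,0],[-14,0,1,0,0,0],[-18,0,1.3,0,0,0],[-22,0,1.5,0,0,0],[-26,0,1.8,0,0,0],[-30,0,2.1,0,0,0],[-34,0,2.4,0,0,0],[-38,0,2.7,0,0,0],[-42,0,2.9,0,0,0],[-46,0,3.2,0,0,0],[-50,0,3.5,0,0,0],[-53,0,3.7,0,0,0],[-56,0,3.9,0,0,0],[-58,0,4.1,0,0,0],[-60,0,4.2,0,0,0]]'
python3 - <<'E'
from h import *
p=capture("wrist"); X=cloud(p); save(p,"w5.png"); x,y,z=X[...,0],X[...,1],X[...,2]
print(status.get_state()["wrist_force"])
img=p["pixels"].astype(int); r,g,b=img[...,0],img[...,1],img[...,2]
m=(z>.028)&(z<.042)&(x>.6)&(x<.78)&(y>-.12)&(y<.13)&(abs(r-g)<40)&(abs(y-.06)<.12)
m&=(abs(y)>.015)
print(m.sum(),cv2.minAreaRect(X[m][:,:2].astype(np.float32)*1000))
E
```

```text
clock: 12.45
tool_pos: [0.5099, -0.0151, 0.0272]
eef_rot: [0.999, 0.033, -0.035, 0.001]
wrist_force: [1.8, 0.1, -1.6]
opening: 0.0222
finger_force: 30.0
[ 1.80697423  0.3321069  -1.05281666]
3208 ((627.169189453125, 1.7242202758789062), (12.807408332824707, 123.96918487548828), 5.41225528717041)
```

View pics/w5.png

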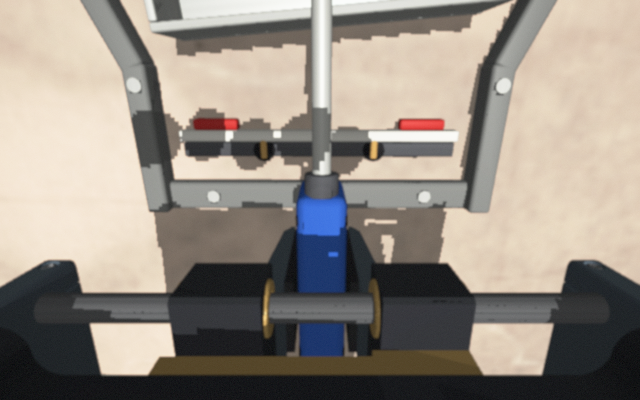

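The tray's near wall spans pixels (148,30) to about (515,0), centred on the hook and entering the flare. I'll pull on another 34 mm.

```bash
python3 -m inch '[[-1,0,0.1,0,0,0],[-3,0,0.2,0,0,0],[-6,0,0.4,0,0,0],[-9,0,0.6,0,0,0],[-12,0,0.8,0,0,0],[-15,0,1,0,0,0],[-18,0,1.3,0,0,0],[-21,0,1.5,0,0,0],[-24,0,1.7,0,0,0],[-27,0,1.9,0,0,0],[-30,0,2.1,0,0,0],[-32,0,2.2,0,0,0],[-34,0,2.4,0,0,0]]'
python3 - <<'E'
from h import *
p=capture("wrist"); X=cloud(p); save(p,"w6.png"); x,y,z=X[...,0],X[...,1],X[...,2]
print(status.get_state()["wrist_force"])
img=p["pixels"].astype(int); r,g,b=img[...,0],img[...,1],img[...,2]
m=(z>.03)&(z<.04)&(x>.57)&(x<.78)&(y>-.12)&(y<.1)&(abs(r-g)<40)&((y>.012)|(y<-.03))
print(m.sum(),cv2.minAreaRect(X[m][:,:2].astype(np.float32)*1000))
E
```

```text
clock: 14.12
tool_pos: [0.4758, -0.0173, 0.0272]
eef_rot: [0.999, 0.033, -0.035, 0.001]
wrist_force: [2.2, 0.3, -1.6]
opening: 0.0219
finger_force: 30.0
[ 2.4479068   0.23175842 -1.02633286]
2929 ((597.62841796875, -13.063766479492188), (12.230982780456543, 149.4793243408203), 8.198585510253906)
```

View pics/w6.png

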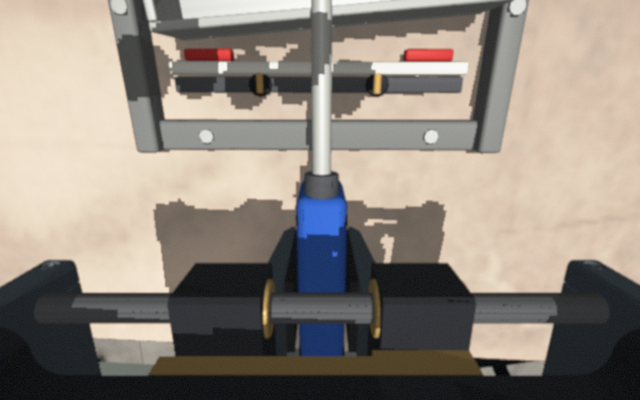

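Both pads, (209,55) and (428,55), now lie just ahead of the near wall. The left corner is nearly touching, with about 4.5° left to square up. From here I go slowly, by feel.

```bash
python3 -m inch '[[-0.6,0,0,0,0,0],[-1.2,0,0.1,0,0,0],[-1.8,0,0.1,0,0,0],[-2.4,0,0.2,0,0,0],[-3,0,0.2,0,0,0],[-3.6,0,0.3,0,0,0],[-4.2,0,0.3,0,0,0],[-4.8,0,0.3,0,0,0],[-5.4,0,0.4,0,0,0],[-6,0,0.4,0,0,0]]'
```

```text
clock: 15.42
tool_pos: [0.47, -0.0177, 0.0272]
eef_rot: [0.999, 0.033, -0.035, 0.001]
wrist_force: [3.2, -0.1, -2.0]
opening: 0.022
finger_force: 30.0
```

```bash
python3 -m inch '[[-0.5,0,0,0,0,0],[-1,0,0.1,0,0,0],[-1.5,0,0.1,0,0,0],[-2,0,0.1,0,0,0]]'
```

```text
clock: 15.92
tool_pos: [0.4679, -0.0178, 0.0272]
eef_rot: [0.999, 0.033, -0.035, 0.001]
wrist_force: [3.4, 0.2, -1.9]
opening: 0.0223
finger_force: 30.0
```

```bash
python3 -m inch '[[-0.4,0,0,0,0,0],[-0.8,0,0.1,0,0,0],[-1.2,0,0.1,0,0,0]]'; python3 -m inch '[[-0.4,0,0,0,0,0],[-0.8,0,0.1,0,0,0]]'
```

```text
clock: 16.3
tool_pos: [0.4668, -0.0179, 0.0272]
eef_rot: [0.999, 0.033, -0.035, 0.001]
wrist_force: [2.2, 0.1, -2.8]
opening: 0.0214
finger_force: 30.0
clock: 16.55
tool_pos: [0.4659, -0.0179, 0.0272]
eef_rot: [0.999, 0.033, -0.035, 0.001]
wrist_force: [4.6, -0.5, -0.8]
opening: 0.0217
finger_force: 30.0
```

```bash
python3 -m inch '[[-0.4,0,0,0,0,0],[-0.8,0,0.1,0,0,0]]'
```

```text
clock: 16.8
tool_pos: [0.4653, -0.018, 0.0272]
eef_rot: [0.999, 0.033, -0.035, 0.001]
wrist_force: [5.6, 0.5, -2.4]
opening: 0.0216
finger_force: 30.0
```

```bash
python3 -m inch '[[-0.3,0,0,0,0,0],[-0.5,0,0,0,0,0]]'; cat > yaw.py <<'E'
from h import *
p=capture("wrist"); X=cloud(p); save(p,"wy.png"); x,y,z=X[...,0],X[...,1],X[...,2]
img=p["pixels"].astype(int); r,g,b=img[...,0],img[...,1],img[...,2]
m=(z>.03)&(z<.04)&(x>.56)&(x<.78)&(y>-.12)&(y<.1)&(abs(r-g)<40)&((y>.012)|(y<-.03))
R=cv2.minAreaRect(X[m][:,:2].astype(np.float32)*1000); print(m.sum(),R)
# front edge line
Y=np.arange(-.08,.06,.006); e=[(v,x[m&(abs(y-v)<.003)].min()) for v in Y if (m&(abs(y-v)<.003)).sum()>3]
e=np.array(e); k=np.polyfit(e[:,0],e[:,1],1); print("edge yaw deg",-np.degrees(np.arctan(k[0])),"x at y=-.01",np.polyval(k,-.01))
E
python3 yaw.py
```

```text
clock: 17.05
tool_pos: [0.4651, -0.0181, 0.0272]
eef_rot: [0.999, 0.033, -0.034, 0.001]
wrist_force: [5.9, 0.6, -2.4]
opening: 0.0215
finger_force: 30.0
3568 ((584.0675048828125, -14.262443542480469), (6.771493911743164, 150.03433227539062), 3.7751924991607666)
edge yaw deg 3.7052375837267335 x at y=-.01 0.5804580029234955
```

The tray is square at 3.7°, bedded on both pads. Bringing the pull up to about 10 N and holding.

```bash
python3 -m inch '[[-0.2,0,0,0,0,0],[-0.4,0,0,0,0,0],[-0.6,0,0,0,0,0],[-0.6,0,0,0,0,0]]'
```

```text
clock: 17.6
tool_pos: [0.4647, -0.0181, 0.0273]
eef_rot: [0.999, 0.033, -0.034, 0.001]
wrist_force: [7.7, 0.7, -5.0]
opening: 0.0218
finger_force: 30.0
```

```bash
python3 -m inch '[[-0.2,0,0,0,0,0],[-0.4,0,0,0,0,0],[-0.6,0,0,0,0,0],[-0.6,0,0,0,0,0]]'
```

```text
clock: 18.1
tool_pos: [0.4643, -0.0181, 0.0274]
eef_rot: [0.999, 0.033, -0.034, 0.001]
wrist_force: [9.9, 0.2, -6.8]
opening: 0.0219
finger_force: 30.0
```

Pull is 9.9 N, but the hook carries about 5 N of upward friction. I'll ease it down 0.6 mm while holding.

```bash
python3 -m inch '[[0,0,0.3,0,0,0],[0,0,0.6,0,0,0],[0,0,0.6,0,0,0],[0,0,0.6,0,0,0],[0,0,0.6,0,0,0]]'
```

```text
clock: 18.73
tool_pos: [0.4643, -0.0181, 0.0269]
eef_rot: [0.999, 0.033, -0.034, 0.001]
wrist_force: [7.0, 1.8, -0.7]
opening: 0.0217
finger_force: 30.0
```

```bash
python3 -m inch '[[-0.2,0,0.1,0,0,0],[-0.5,0,0.2,0,0,0],[-0.5,0,0.2,0,0,0]]'; python3 -m inch '[[0,0,0,0,0,0],[0,0,0,0,0,0],[0,0,0,0,0,0],[0,0,0,0,0,0],[0,0,0,0,0,0]]';python3 yaw.py
```

```text
clock: 19.1
tool_pos: [0.4642, -0.0182, 0.0269]
eef_rot: [0.999, 0.033, -0.034, 0.001]
wrist_force: [8.7, 1.6, -1.7]
opening: 0.0222
finger_force: 30.0
clock: 19.73
tool_pos: [0.4642, -0.0182, 0.0269]
eef_rot: [0.999, 0.033, -0.034, 0.001]
wrist_force: [8.4, 1.0, -1.8]
opening: 0.022
finger_force: 30.0
3569 ((583.3466186523438, -14.557579040527344), (6.699715614318848, 149.99549865722656), 3.7124733924865723)
edge yaw deg 3.6739216244226363 x at y=-.01 0.5797495642128973
```

```bash
python3 -m inch '[[0,0,0,0,0,0],[0,0,0,0,0,0],[0,0,0,0,0,0],[0,0,0,0,0,0],[0,0,0,0,0,0],[0,0,0,0,0,0]]'
```

```text
clock: 20.52
tool_pos: [0.4642, -0.0182, 0.0269]
eef_rot: [0.999, 0.033, -0.034, 0.001]
wrist_force: [8.4, 1.2, -1.2]
opening: 0.022
finger_force: 30.0
```

```bash
python3 -m inch '[[-0.2,0,0,0,0,0],[-0.4,0,0,0,0,0],[-0.4,0,0,0,0,0],[-0.4,0,0,0,0,0],[-0.4,0,0,0,0,0],[-0.4,0,0,0,0,0],[-0.4,0,0,0,0,0],[-0.4,0,0,0,0,0],[-0.4,0,0,0,0,0],[-0.4,0,0,0,0,0],[-0.4,0,0,0,0,0]]'
```

```text
clock: 21.9
tool_pos: [0.4641, -0.0182, 0.0269]
eef_rot: [0.999, 0.033, -0.033, 0.001]
wrist_force: [9.9, 1.2, -3.1]
opening: 0.0219
finger_force: 30.0
```

About 10 N was held for well over a second. Releasing gently, then moving clear of the wall.

```bash
python3 -m inch '[[0.3,0,0,0,0,0],[0.6,0,0,0,0,0],[0.9,0,-0.1,0,0,0],[1.2,0,-0.1,0,0,0],[1.5,0,-0.1,0,0,0],[1.8,0,-0.1,0,0,0],[2.1,0,-0.1,0,0,0],[2.5,0,-0.2,0,0,0],[3,0,-0.2,0,0,0],[3.5,0,-0.2,0,0,0],[4.5,0,-0.3,0,0,0],[6,0,-0.4,0,0,0],[8,0,-0.6,0,0,0],[9,0,-0.6,0,0,0],[9,0,-0.6,0,0,0]]'
```

```text
clock: 23.78
tool_pos: [0.4715, -0.0176, 0.0265]
eef_rot: [0.999, 0.033, -0.035, 0.001]
wrist_force: [0.0, 0.2, -1.3]
opening: 0.0218
finger_force: 30.0
```

```bash
python3 -m inch '[[-0.2,0,-3,0,0,0],[-0.5,0,-7,0,0,0],[-0.9,0,-13,0,0,0],[-1.4,0,-20,0,0,0],[-2.1,0,-30,0,0,0],[-4,0,-55,0,0,0],[-7,0,-95,0,0,0],[-7.3,0,-105,0,0,0],[-7.3,0,-105,0,0,0]]'; python3 yaw.py; cp pics/wy.png pics/w7.png
```

```text
clock: 24.9
tool_pos: [0.4718, -0.0176, 0.1322]
eef_rot: [0.999, 0.033, -0.034, 0.001]
wrist_force: [-0.2, 0.1, -2.2]
opening: 0.0218
finger_force: 30.0
1733 ((597.119384765625, -13.668136596679688), (31.521167755126953, 150.347900390625), 3.8501124382019043)
edge yaw deg 3.710673431892953 x at y=-.01 0.5811502338996605
```

View pics/w7.png

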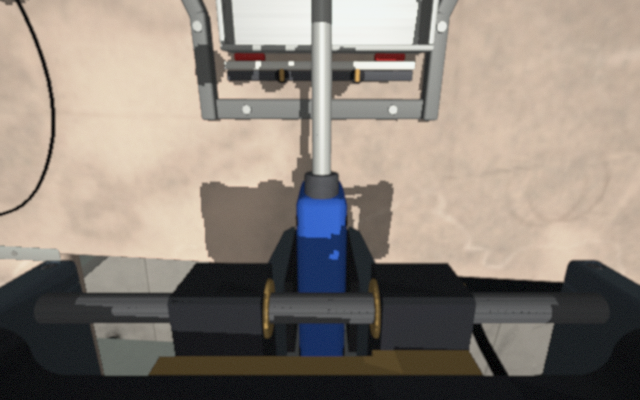

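Tray still squarely on both pads, the hook clear above. Carrying it back to its original place.

```bash
python3 -m inch '[[-4,36,0,0,1,0],[-8,72,0,0,2,0],[-12,108,0,0,3,0],[-15,144,1,0,4,0],[-19,176,1,0,4,0],[-19,176,1,0,4,0],[-19,176,1,0,4,0]]'; python3 -m inch '[[0,0,0,0,0,6],[0,0,0,0,0,14],[0,0,0,0,0,22],[0,0,0,0,0,22],[0,0,0,0,0,22]]'
```

```text
clock: 25.82
tool_pos: [0.4634, -0.1939, 0.131]
eef_rot: [0.999, 0.033, -0.001, -0.001]
wrist_force: [-0.1, 0.8, -1.9]
opening: 0.0221
finger_force: 30.0
clock: 26.45
tool_pos: [0.464, -0.1939, 0.1318]
eef_rot: [0.988, -0.157, -0.0, -0.0]
wrist_force: [-0.6, -0.4, -1.9]
opening: 0.0218
finger_force: 30.0
```

```bash
python3 - <<'E'
from h import *
p=capture("wrist"); X=cloud(p); x,y,z=X[...,0],X[...,1],X[...,2]
q=(z>.11)&(z<.19)&(x>.515)&(x<.62)&(y<-.19)&(y>-.26);P=X[q]
print(q.sum(),np.polyfit(P[:,0],P[:,2],1),np.polyfit(P[:,0],P[:,1],1),np.polyval(np.polyfit(P[:,0],P[:,2],1),.54))
E
python3 -m inch '[[0,0,25,0,0,0],[0,0,60,0,0,0],[0,0,90,0,0,0],[0,0,110,0,0,0],[0,0,118,0,0,0],[0,0,122,0,0,0],[0,0,124.5,0,0,0],[0,0,124.5,0,0,0]]'
```

```text
3472 [0.00120396 0.16109182] [-0.32831711 -0.04165125] 0.16174196112434824
clock: 27.5
tool_pos: [0.4644, -0.1946, 0.008]
eef_rot: [0.987, -0.158, 0.0, 0.0]
wrist_force: [0.0, -0.1, -1.3]
opening: 0.0216
finger_force: 30.0
```

Rod level. Lowering the last 3 mm by feel.

```bash
python3 -m inch '[[0,0,1,0,0,0],[0,0,2,0,0,0],[0,0,2.6,0,0,0],[0,0,3,0,0,0],[0,0,3,0,0,0]]'
```

```text
clock: 28.12
tool_pos: [0.4641, -0.1945, 0.0049]
eef_rot: [0.987, -0.159, -0.0, -0.0]
wrist_force: [-3.1, 1.0, 9.3]
opening: 0.0219
finger_force: 30.0
```

```bash
python3 -m inch '[[0,0,-0.4,0,0,0],[0,0,-0.4,0,0,0]]'; python3 -m inch '[[0,0,0,0,0,0],[0,0,0,0,0,0],[0,0,0,0,0,0],[0,0,0,0,0,0],[0,0,0,0,0,0],[0,0,0,0,0,0],[0,0,0,0,0,0],[0,0,0,0,0,0]]' 0; python3 -m inch '[[0,0,-10,0,0,0],[0,0,-30,0,0,0],[0,0,-70,0,0,0],[0,0,-120,0,0,0],[0,0,-150,0,0,0],[0,0,-150,0,0,0]]'
```

```text
clock: 28.38
tool_pos: [0.4641, -0.1945, 0.0049]
eef_rot: [0.987, -0.159, 0.0, 0.0]
wrist_force: [-0.2, -0.1, -1.5]
opening: 0.0221
finger_force: 30.0
clock: 29.38
tool_pos: [0.4641, -0.1945, 0.005]
eef_rot: [0.987, -0.159, 0.0, 0.0]
wrist_force: [0.5, -0.0, 0.7]
opening: 0.091
finger_force: 0.0
clock: 30.12
tool_pos: [0.4654, -0.1951, 0.1578]
eef_rot: [0.987, -0.159, 0.002, 0.001]
wrist_force: [-0.3, 0.4, -0.2]
opening: 0.0912
finger_force: 0.0
```

```bash
python3 - <<'E'
from h import *
p=capture("top"); save(p,"t8.png"); s=capture("scene"); save(s,"s8.png"); w=capture("wrist")
X=cloud(w); img=w["pixels"].astype(int); m=(img[...,2]>img[...,0]+60)&(X[...,0]<.56)&(X[...,2]>.03)
print(np.percentile(X[m][:,2],[5,50,95]),cv2.minAreaRect(X[m][:,:2].astype(np.float32)*1000))
a=s["pixels"][140:280,270:470,::-1]; cv2.imwrite("pics/m8.png",cv2.resize(a,(800,560)))
E
```

```text
[0.03801343 0.03947481 0.04071366] ((464.1334228515625, -195.27227783203125), (20.71415901184082, 86.79803466796875), 71.48307037353516)
```

View pics/m8.png

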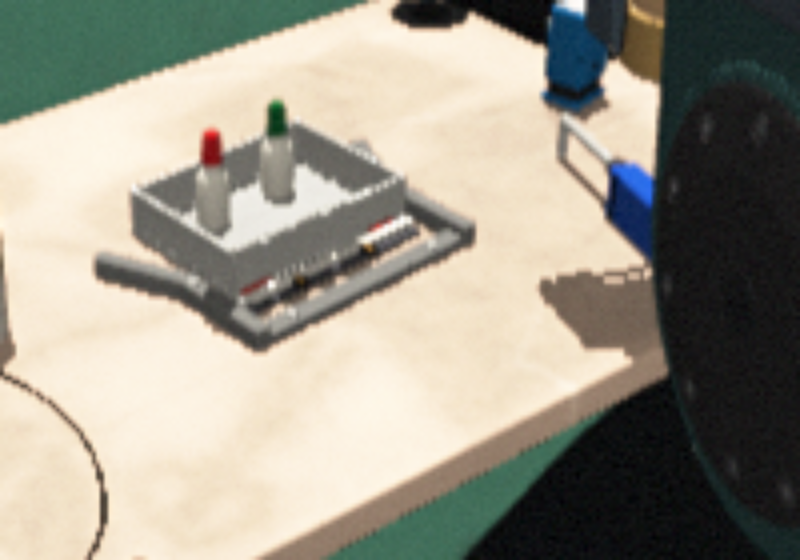

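The tray sits square in the dock at about (270,190), with both bottles standing at (212,180) and (277,150). The hook stands at (620,190), well away from it.

```bash
python3 -c "
from plant import robot
print(robot.hand_in())"
```

```text
the job is handed in; nothing more can be done
None
```

I handed the job in at about 30 s: the tray rests square on the sprung stop after a pull of about 10 N for over a second, both bottles and the hook are standing, and the verdict was not shown to me.

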